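# Set the round sample cans in their counting dishes

### The job

Set the round sample cans out for counting: stand each one in the round dish that matches it, the widest can in the widest dish and so on down to the narrowest can in the narrowest dish, one after another in that order, widest first. Lower each can gently, without dropping it, until it stands upright and flat on the dish's floor inside the rim. Leave the two square tins standing where they are.

Things in the scene. Friction and masses are not known exactly. Their poses are not given: they have to be found in the camera images.
- can_a_center (a point): Centre (half-way up, on the axis) of the widest round sample can: a closed upright aluminium cylinder, 60 mm in diameter and 56 mm tall, smooth sides, flat lid, about 250 g (0.7 to 1.4 times that). Stands loose on the bench, so this point is 28 mm above what it stands on; z is its axis. Any yaw of grasp will do.
- can_b_center (a point): Centre (half-way up, on the axis) of the second widest round sample can: a closed upright aluminium cylinder, 47 mm in diameter and 56 mm tall, smooth sides, flat lid, about 150 g (0.7 to 1.4 times that). Stands loose on the bench, so this point is 28 mm above what it stands on; z is its axis. Any yaw of grasp will do.
- can_c_center (a point): Centre (half-way up, on the axis) of the third widest round sample can: a closed upright aluminium cylinder, 35 mm in diameter and 56 mm tall, smooth sides, flat lid, about 85 g (0.7 to 1.4 times that). Stands loose on the bench, so this point is 28 mm above what it stands on; z is its axis. Any yaw of grasp will do.
- can_d_center (a point): Centre (half-way up, on the axis) of the narrowest round sample can: a closed upright aluminium cylinder, 24 mm in diameter and 56 mm tall, smooth sides, flat lid, about 40 g (0.7 to 1.4 times that). Stands loose on the bench, so this point is 28 mm above what it stands on; z is its axis. Any yaw of grasp will do.
- dish_a_floor (a point): Centre of the inner floor of the widest counting dish: a low round white dish with a grey floor, fixed to the bench, 90 mm outer and 78 mm inner diameter (so 9 mm of play round the 60 mm can). The floor is 8 mm above the bench; the rim is 6 mm wide and stands 5 mm above the floor (13 mm above the bench). z is up.
- dish_b_floor (a point): Centre of the inner floor of the second widest counting dish: a low round white dish with a grey floor, fixed to the bench, 77 mm outer and 65 mm inner diameter (so 9 mm of play round the 47 mm can). The floor is 8 mm above the bench; the rim is 6 mm wide and stands 5 mm above the floor (13 mm above the bench). z is up.
- dish_c_floor (a point): Centre of the inner floor of the third widest counting dish: a low round white dish with a grey floor, fixed to the bench, 65 mm outer and 53 mm inner diameter (so 9 mm of play round the 35 mm can). The floor is 8 mm above the bench; the rim is 6 mm wide and stands 5 mm above the floor (13 mm above the bench). z is up.
- dish_d_floor (a point): Centre of the inner floor of the narrowest counting dish: a low round white dish with a grey floor, fixed to the bench, 54 mm outer and 42 mm inner diameter (so 9 mm of play round the 24 mm can). The floor is 8 mm above the bench; the rim is 6 mm wide and stands 5 mm above the floor (13 mm above the bench). z is up.
- tin_1_center (a point): Centre (half-way up) of a square aluminium tin, 50 x 50 mm and 56 mm tall, standing loose among the cans; x and y are square to its sides. Not part of the job: to be left alone.
- tin_2_center (a point): Centre (half-way up) of a square aluminium tin, 36 x 36 mm and 56 mm tall, standing loose among the cans; x and y are square to its sides. Not part of the job: to be left alone.
Not all that is in view belongs to the job. Leave any purple look-alike of the part that bears can_a_center alone. Leave any red look-alike of the part that bears can_b_center alone.

How it is judged:
On the way, in this order (a step that is already met when the one before it is completed fails the run):
1. the widest round can stands flat in the widest dish, let go (horizontal distance between can_a_center and dish_a_floor below 0.011 m and z of can_a_center in the frame of dish_a_floor between 0.025 and 0.031 m and angle between can_a_center's own z axis and vertical below 0.06 rad and linear speed of can_a below 0.02 m/s and contact force between the fingers and can_a below 0.05 N), for 0.2 s.
2. the second widest round can stands flat in the second widest dish, let go (horizontal distance between can_b_center and dish_b_floor below 0.011 m and z of can_b_center in the frame of dish_b_floor between 0.025 and 0.031 m and angle between can_b_center's own z axis and vertical below 0.06 rad and linear speed of can_b below 0.02 m/s and contact force between the fingers and can_b below 0.05 N), for 0.2 s.
3. the third widest round can stands flat in the third widest dish, let go (horizontal distance between can_c_center and dish_c_floor below 0.011 m and z of can_c_center in the frame of dish_c_floor between 0.025 and 0.031 m and angle between can_c_center's own z axis and vertical below 0.06 rad and linear speed of can_c below 0.02 m/s and contact force between the fingers and can_c below 0.05 N), for 0.2 s.
4. the narrowest round can stands flat in the narrowest dish, let go (horizontal distance between can_d_center and dish_d_floor below 0.011 m and z of can_d_center in the frame of dish_d_floor between 0.025 and 0.031 m and angle between can_d_center's own z axis and vertical below 0.06 rad and linear speed of can_d below 0.02 m/s and contact force between the fingers and can_d below 0.05 N), for 0.2 s.
At the end, for the whole second after the job is handed in: Each of the four round cans stands upright (within 0.06 rad) and at rest on the floor of the dish of its own rank in size (centre within 11 mm of the dish's centre and at 25 to 31 mm above its floor), let go by the fingers; both square tins stand upright within 30 mm of where they began (all of step 1 and all of step 2 and all of step 3 and all of step 4 and distance of each of tin_1_center, tin_2_center from where it was at the start of the episode below 0.03 m and angle between each of tin_1_center, tin_2_center's own z axis and vertical below 0.1 rad); the robot touches nothing.
It fails at once if a square tin is moved by more than 30 mm or tipped over (distance of any of tin_1_center, tin_2_center from where it was at the start of the episode above 0.03 m or angle between any of tin_1_center, tin_2_center's own z axis and vertical above 0.3 rad).
It fails at once if a round can is dropped (moves faster than 0.45 m/s, a fall of about 10 mm, while the fingers do not touch it) ((linear speed of can_a above 0.45 m/s and contact force between the fingers and can_a below 0.01 N) or (linear speed of can_b above 0.45 m/s and contact force between the fingers and can_b below 0.01 N) or (linear speed of can_c above 0.45 m/s and contact force between the fingers and can_c below 0.01 N) or (linear speed of can_d above 0.45 m/s and contact force between the fingers and can_d below 0.01 N)).
It also fails if it takes over 107 s, if anything falls off the work surface, if the arm or the gripper's body presses on something with over 40 N, if the wrist force passes 120 N, or if a joint passes its speed limit or range.

### The arm

A 6-joint arm with a two-finger parallel gripper is mounted at the origin on the work surface. World frame = base frame: x ahead of the robot, y to its left, z up, the work surface at z = 0. Lengths are in m, angles in rad, forces in N, time in s.
With the tool pointing down it reaches from about 0.375 to 0.9 m from the base axis. Payload 3.1 kg.
Tool frame: the origin (TCP) lies midway between the tips of the shut fingers; the grasp point (between the pads) lies 19 mm behind it (manip.grasp_offset is the distance from the TCP to the grasp point, in m); z points along the fingers, y is the line along which they close (so a half turn about z gives the same grasp; the last joint's range is limited). The gripper opens to 85 mm and grips with 20 to 120 N. Pads are 22 mm wide; open, the fingers measure 114 mm over their backs; the gripper's body (76 mm by 85 mm) begins 54 mm behind the grasp point. The pads swing forward as they close: fully open they stand 13 mm farther back than shut.
Start: joints at [1.071, 0.527, 1.433, -0, 1.181, -0.178], TCP at [0.198, 0.593, 0.231] pointing down, gripper open.
Joint ranges: [-3.08, 3.08], [-0.75, 2.2], [0.22, 2.44], [-1.43, 4.57], [0, 2.65], [-2.85, 2.85]. Speed limits (rad/s): [2.79, 2.79, 3.14, 3.14, 3.14, 3.14].

### API

Orientations are given as a unit quaternion [x, y, z, w].
In Python, from station import sensors, cams, order, manip gives the robot as it stands.
- The arm moves only by the tool move_arm, never from a script. Its argument "targets" is a list of rows, each an object of numbers: "dx", "dy", "dz": the shift along the world's x, y, z normalised to -1 to 1, where 1 is 25 mm; "rx", "ry", "rz": the turn, a rotation vector about the world's x, y, z normalised to -1 to 1, where 1 is 30 degrees. A call has exactly 10 rows; each row shifts and turns the commanded pose from where the row before left it; what a row does not reach is not made up. A row lasts 1/8 s, in which the tool goes at most 62.5 mm and 10.7 degrees, less where a joint would pass 70% of its speed; a pose out of reach is approached as far as the arm can. A call with a number of a shift or a turn outside -1 to 1 is refused whole. A call with a gripper value outside its range is refused whole. "claw" is the opening in per cent of the stroke, from 0 (shut) to 100 (fully open), set as the call begins (left out, the last holds). The fingers move at their own pace and stop on an object; "newtons" is the grip in N (left out, the last holds). Time passes only in rows, so rows that do not move let the fingers close, or fill a call up. It gives the time, the measured TCP pose, the force, the opening and the grip force at its end, in the units of the state.
- sensors.sense(): the state, without advancing time (a new reading comes with each control period).
- cams.snapshot(name): name is "scene" or "top"; returns the picture (480x640x3 uint8, red, green, blue); there is no depth.
- cams.camera_model(name): a dict with "fx", "fy", "cx", "cy" (pixels), "distortion" ([k1, k2, p1, p2, k3] as OpenCV has them; the pictures are not rectified), "extrinsics" (4x4, takes a point from world to camera coordinates). Camera axes: x right, y down, z forward; pixel columns grow to the right and rows downward; lengths in m; the calibration is good to about 2 mm. A picture is of the moment at which its call begins. camera_model takes no time and is no camera call.
- order.sign_off(): hands the job in; it is judged then, once.
The state is a dict: "t": time; "q": joint angles; "qd": joint speeds; "tau": joint torques, N m; "tcp_pos": TCP position; "tool_rot": TCP orientation; "force": force on the tool from outside, world axes, zero at the start; "ft_torque": the same for the moment, N m; "finger_gap": opening from 0.0 (shut) to 1.0 (fully open); "gripper_force": force on a finger pad.
Only numpy, scipy, OpenCV 4.12 (cv2) and the standard library are available. Lean on these libraries where they do the work, as an engineer would, in place of code of your own. Each camera call takes 0.05 s, during which the arm holds its last target. There are 200 camera calls.

## Working session

There is one attempt and no reset: what is moved stays moved. The work goes in short steps, Python scripts to look and compute and a tool call to move; the robot and the scene stay as the last step left them, time stands still between calls to the robot, and variables do not carry over. Pictures are saved under pics/ and viewed, at most 14 in all, crops included, and the job is handed in when it is done.

Besides the shell and the picture viewer there is one more tool, called after "Call:" by a JSON object that holds its "method" and its "body", one argument or row to a line. move_arm: Moves the arm, as the interface text tells. Scaled input: -1 to 1 covers 25 mm each way for a shift and 30 degrees each way for a turn. Its arguments: {"type":"object","properties":{"targets":{"type":"array"},"claw":{"type":"number"},"newtons":{"type":"number"}},"required":["targets"]}

```bash
mkdir -p pics; ls
python3 - <<'E'
from station import sensors,cams,order,manip
import cv2,numpy as np
for n in("scene","top"):
    cv2.imwrite(f"pics/{n}0.png",cams.snapshot(n)[:,:,::-1]); m=cams.camera_model(n); print(n,{k:np.round(v,3).tolist() for k,v in m.items()})
s=sensors.sense();print(s,manip.grasp_offset)
E
```

```text
pics
scene {'fx': 526.623, 'fy': 526.623, 'cx': 312.671, 'cy': 243.451, 'distortion': [0.048, 0.0, 0.0, 0.0, 0.0], 'extrinsics': [[-0.8, 0.6, -0.016, 0.403], [0.453, 0.586, -0.672, -0.209], [-0.394, -0.544, -0.741, 1.331], [0.0, 0.0, 0.0, 1.0]]}
top {'fx': 621.64, 'fy': 621.64, 'cx': 316.198, 'cy': 239.293, 'distortion': [-0.09, 0.0, 0.0, 0.0, 0.0], 'extrinsics': [[-0.022, -1.0, 0.001, -0.011], [-0.99, 0.021, -0.139, 0.514], [0.139, -0.004, -0.99, 1.494], [0.0, 0.0, 0.0, 1.0]]}
{'t': 0.1, 'q': array([ 1.07051582e+00,  5.28395972e-01,  1.43375918e+00, -2.26928400e-05,
        1.18139765e+00, -1.78503489e-01]), 'qd': array([ 0.00026341, -0.00059788, -0.0033079 ,  0.00101663,  0.00054265,
       -0.00011624]), 'tau': array([-4.21258956e-04, -4.43301129e+01, -1.78585410e+01, -2.10920607e-04,
        3.88622531e-03, -1.12979893e-05]), 'tcp_pos': array([0.19732823, 0.5923615 , 0.23042225]), 'tool_rot': array([ 1.60190966e-01,  9.87085555e-01, -9.27662175e-04, -3.16386346e-04]), 'force': array([-0.0656506 , -0.03392692,  0.35418921]), 'ft_torque': array([-0.03128857,  0.00493284, -0.02747257]), 'gripper_force': 0.0, 'finger_gap': 0.9976372180268687} 0.0187
```

View pics/top0.png

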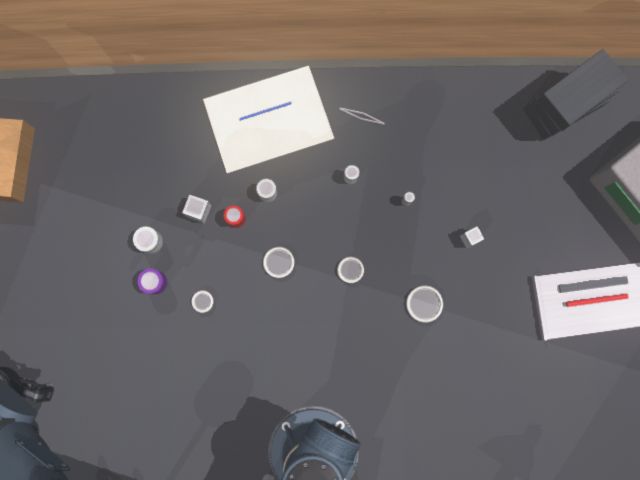

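View pics/scene0.png

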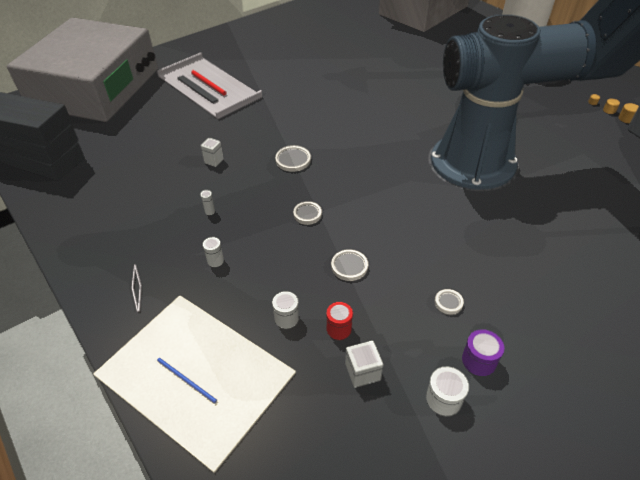

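Top view: the white can at (146,239) is the widest and the purple one at (151,281) is its look-alike. White (266,189) is can b, and red (233,216) is its look-alike. Can c is at (352,173) and can d at (408,198). The square tins are at (196,208) and (474,236). The dishes are a (425,304), b (279,262), c (351,270) and d (203,301). Next I'll measure positions and confirm the sizes in an enlarged crop.

```bash
cat > h.py <<'E'
import cv2,numpy as np
from station import sensors,cams,order,manip
def ray(n,uv,z):
    m=cams.camera_model(n);K=np.array([[m['fx'],0,m['cx']],[0,m['fy'],m['cy']],[0,0,1]])
    p=cv2.undistortPoints(np.array(uv,float).reshape(-1,1,2),K,np.array(m['distortion'],float))[:,0]
    E=np.array(m['extrinsics']);R,t=E[:3,:3],E[:3,3];c=-R.T@t
    d=np.c_[p,np.ones(len(p))]@R
    return c+d*((z-c[2])/d[:,2])[:,None]
def blob(n,img,uv,z,r=30,th=150):
    """bright blob near uv -> min enclosing circle on plane z: x,y,diameter (mm)"""
    x0,y0=max(uv[0]-r,0),max(uv[1]-r,0)
    g=cv2.resize(cv2.cvtColor(img,cv2.COLOR_RGB2GRAY)[y0:y0+2*r,x0:x0+2*r],None,fx=4,fy=4,interpolation=cv2.INTER_CUBIC)
    cs=cv2.findContours((g>th).astype(np.uint8),cv2.RETR_EXTERNAL,cv2.CHAIN_APPROX_NONE)[0]
    ok=[c for c in cs if cv2.contourArea(c)>100]
    c=min(ok,key=lambda c:np.hypot(*(np.array(cv2.minEnclosingCircle(c)[0])-4*(np.array(uv)-[x0,y0]))))
    P=ray(n,(c[:,0]+.5)/4-.5+[x0,y0],z)[:,:2]
    (ex,ey),(a,b),_=cv2.fitEllipse((P*1000).astype(np.float32))
    return round(ex,1),round(ey,1),round(a,1),round(b,1)
TOP=dict(a=(146,239),b=(266,189),c=(352,173),d=(408,198),t1=(196,208),t2=(474,236),A=(425,304),B=(279,262),C=(351,270),D=(203,301))
SC=dict(a=(448,385),b=(286,301),c=(212,245),d=(206,196),t1=(364,357),t2=(211,146),A=(293,158),B=(350,265),C=(307,212),D=(449,301))
E
python3 - <<'E'
from h import *
t=cv2.imread('pics/top0.png')[:,:,::-1];s=cv2.imread('pics/scene0.png')[:,:,::-1]
for k in TOP:
    z=.056 if k.islower() else .013
    for n,i,p in(("top",t,TOP),("scene",s,SC)):
        try: print(k,n,[blob(n,i,p[k],z,25 if k!='b' else 20,h) for h in(130,160,185)])
        except Exception as e: print(k,n,e)
cv2.imwrite('pics/crop.png',cv2.resize(t[150:320,120:320,::-1],None,fx=3,fy=3,interpolation=cv2.INTER_CUBIC))
cv2.imwrite('pics/crop2.png',cv2.resize(t[150:320,320:500,::-1],None,fx=3,fy=3,interpolation=cv2.INTER_CUBIC))
E
```

```text
a top [(521.5, 393.1, 60.9, 72.2), (522.2, 396.0, 60.7, 61.9), (522.2, 396.3, 59.3, 60.2)]
a scene [(527.3, 402.2, 61.2, 65.0), (526.5, 401.5, 60.7, 61.0), (526.5, 401.4, 59.9, 60.0)]
b top [(640.3, 98.0, 48.1, 54.1), (641.1, 98.8, 47.0, 48.1), (641.1, 98.9, 45.4, 46.2)]
b scene [(645.6, 104.0, 48.3, 48.8), (645.6, 103.9, 47.1, 47.4), (645.6, 103.9, 46.2, 46.5)]
c top [(677.1, -113.2, 37.3, 37.5), (677.0, -113.3, 35.2, 35.3), (677.0, -113.3, 33.1, 33.9)]
c scene [(681.7, -108.2, 36.0, 37.4), (681.6, -108.3, 35.0, 35.7), (681.6, -108.3, 34.1, 34.5)]
d top [(611.9, -252.9, 26.1, 26.5), (611.9, -253.0, 24.1, 24.4), (611.9, -253.1, 22.2, 23.0)]
d scene [(616.8, -247.6, 24.8, 27.4), (616.8, -247.6, 23.6, 24.9), (616.8, -247.7, 22.5, 23.1)]
t1 top [(596.2, 270.5, 57.4, 70.2), (598.3, 273.8, 57.3, 57.8), (598.3, 273.9, 55.7, 56.0)]
t1 scene [(603.2, 279.8, 58.6, 59.2), (603.0, 279.5, 56.9, 58.1), (602.9, 279.3, 55.6, 57.1)]
t2 top [(512.1, -408.4, 43.1, 43.2), (512.1, -408.4, 41.0, 41.6), (512.2, -408.4, 39.4, 40.2)]
t2 scene [(517.4, -401.8, 42.4, 45.1), (517.3, -402.1, 39.9, 41.7), (517.2, -402.0, 38.0, 39.8)]
A top [(351.1, -286.8, 91.0, 91.2), (351.0, -286.7, 89.0, 89.5), (350.9, -286.7, 87.3, 88.1)]
A scene [(356.5, -279.9, 89.0, 95.8), (356.3, -280.8, 88.2, 90.5), (356.3, -280.8, 87.0, 88.4)]
B top [(462.4, 72.8, 77.8, 78.2), (462.2, 72.9, 75.8, 76.5), (462.2, 72.8, 74.3, 75.2)]
B scene [(467.8, 79.7, 76.0, 81.8), (467.3, 78.5, 75.7, 76.7), (467.2, 78.3, 74.9, 75.3)]
C top [(439.5, -105.5, 65.7, 66.0), (439.4, -105.6, 63.7, 64.4), (439.2, -105.5, 62.2, 62.9)]
C scene [(444.5, -99.6, 65.1, 65.9), (444.5, -99.8, 63.6, 63.9), (444.5, -99.9, 62.0, 62.9)]
D top [(368.8, 263.1, 54.9, 55.7), (368.7, 263.2, 53.2, 53.7), (368.7, 263.2, 51.9, 52.3)]
D scene [(374.9, 269.6, 53.8, 59.1), (373.8, 268.7, 53.3, 54.2), (373.6, 268.5, 52.4, 52.8)]
```

View pics/crop.png

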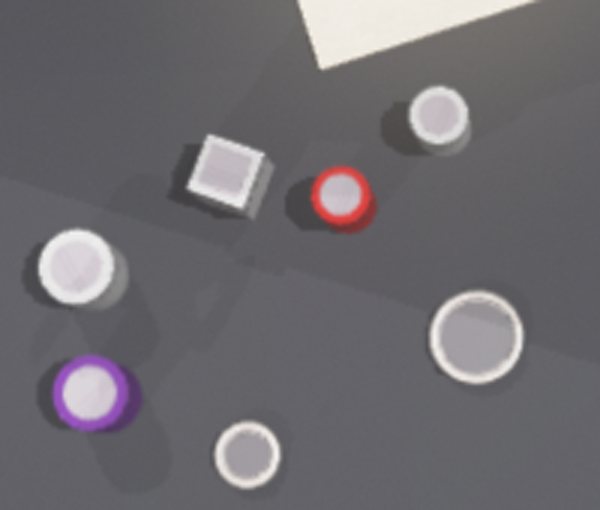

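View pics/crop2.png

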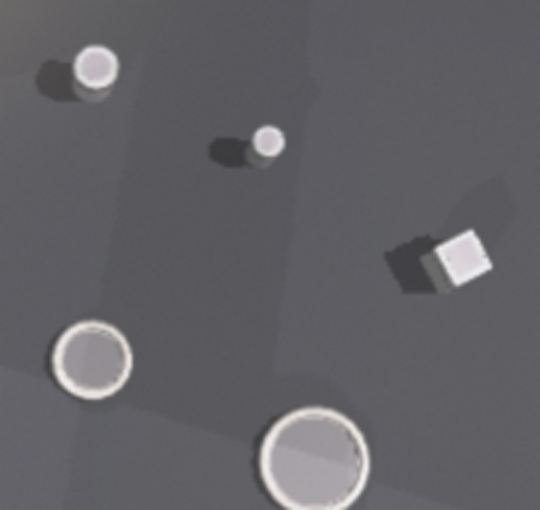

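The blob diameters match the stated sizes in both views: cans 60/47/35/24 mm, dishes 90/77/65/54 mm. The tins are square and the purple and red look-alikes are excluded. The two views disagree by a constant offset of about 5 mm, so I'll use the mean: a (524,399), b (643,101), c (679,-111), d (614,-250), A (354,-284), B (465,76), C (442,-103), D (371,266). The present closing direction clears every neighbour.

Call:
{"method": "move_arm", "body": {
  "claw": 100,
  "newtons": 60,
  "targets": [
    {"dx":1,"dy":-0.6,"dz":-0.3},
    {"dx":1,"dy":-0.6,"dz":-0.3},
    {"dx":1,"dy":-0.6,"dz":-0.3},
    {"dx":1,"dy":-0.6,"dz":-0.3},
    {"dx":1,"dy":-0.6,"dz":-0.3},
    {"dx":1,"dy":-0.6,"dz":-0.3},
    {"dx":1,"dy":-0.6,"dz":-0.3},
    {"dx":1,"dy":-0.6,"dz":-0.3},
    {"dx":1,"dy":-0.6,"dz":-0.3},
    {"dx":1,"dy":-0.6,"dz":-0.3}
  ]
}}

```text
schema error: expected keys dx, dy, dz, rx, ry, rz
```

Call:
{"method": "move_arm", "body": {
  "targets": [
    {"dx":1,"dy":-0.6,"dz":-0.3},
    {"dx":1,"dy":-0.6,"dz":-0.3},
    {"dx":0.7,"dy":-0.3,"dz":-0.3},
    {"dx":0.4,"dy":-0.2,"dz":-0.3},
    {},
    {},
    {},
    {},
    {},
    {}
  ]
}}

```text
schema error: expected keys dx, dy, dz, rx, ry, rz
```

Call:
{"method": "move_arm", "body": {
  "claw": 100,
  "newtons": 60,
  "targets": [
    {"dx":0.5,"dy":-0.3,"dz":0,"rx":0,"ry":0,"rz":0},
    {"dx":1,"dy":-0.6,"dz":-0.3,"rx":0,"ry":0,"rz":0},
    {"dx":1,"dy":-0.6,"dz":-0.3,"rx":0,"ry":0,"rz":0},
    {"dx":1,"dy":-0.6,"dz":-0.3,"rx":0,"ry":0,"rz":0},
    {"dx":1,"dy":-0.6,"dz":-0.3,"rx":0,"ry":0,"rz":0},
    {"dx":1,"dy":-0.6,"dz":-0.3,"rx":0,"ry":0,"rz":0},
    {"dx":1,"dy":-0.6,"dz":-0.3,"rx":0,"ry":0,"rz":0},
    {"dx":1,"dy":-0.6,"dz":-0.3,"rx":0,"ry":0,"rz":0},
    {"dx":1,"dy":-0.6,"dz":-0.3,"rx":0,"ry":0,"rz":0},
    {"dx":1,"dy":-0.6,"dz":-0.3,"rx":0,"ry":0,"rz":0}
  ]
}}

```text
t: 1.35
tcp_pos: [0.4365, 0.4489, 0.1634]
tool_rot: [0.16, 0.987, -0.0, 0.0]
force: [0.1, 0.9, -0.6]
finger_gap: 1.001
gripper_force: 0.0
```

Call:
{"method": "move_arm", "body": {
  "targets": [
    {"dx":1,"dy":-0.6,"dz":-0.3,"rx":0,"ry":0,"rz":0},
    {"dx":1,"dy":-0.6,"dz":-0.3,"rx":0,"ry":0,"rz":0},
    {"dx":1,"dy":-0.5,"dz":-0.3,"rx":0,"ry":0,"rz":0},
    {"dx":0.5,"dy":-0.3,"dz":-0.3,"rx":0,"ry":0,"rz":0},
    {"dx":0.08,"dy":-0.04,"dz":0,"rx":0,"ry":0,"rz":0},
    {"dx":0,"dy":0,"dz":0,"rx":0,"ry":0,"rz":0},
    {"dx":0,"dy":0,"dz":0,"rx":0,"ry":0,"rz":0},
    {"dx":0,"dy":0,"dz":0,"rx":0,"ry":0,"rz":0},
    {"dx":0,"dy":0,"dz":0,"rx":0,"ry":0,"rz":0},
    {"dx":0,"dy":0,"dz":0,"rx":0,"ry":0,"rz":0}
  ]
}}

```text
t: 2.6
tcp_pos: [0.5245, 0.3996, 0.1339]
tool_rot: [0.16, 0.987, 0.0, 0.0]
force: [-0.2, 0.2, -0.4]
finger_gap: 1.001
gripper_force: 0.0
```

Run:
```python
from h import *
t=cams.snapshot("top")[170:310,80:230,::-1];s=cams.snapshot("scene")[230:430,370:570,::-1]
f=lambda i:cv2.resize(i,(400,400),interpolation=cv2.INTER_CUBIC)
cv2.imwrite('pics/a1.png',np.hstack([f(t),f(s)]))
```

```text
(no output)
```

View pics/a1.png

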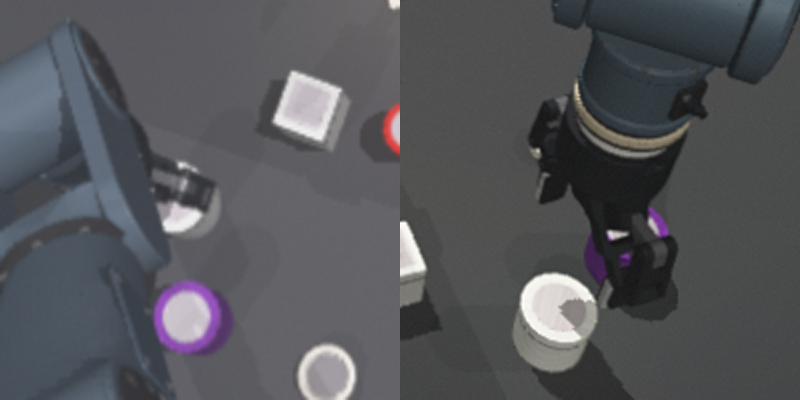

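The view shows the gripper above the white can, clear of the purple one and the tin. Descending with the fingers open.

Call:
{"method": "move_arm", "body": {
  "targets": [
    {"dx":0,"dy":-0.03,"dz":-0.6,"rx":0,"ry":0,"rz":0},
    {"dx":0,"dy":0,"dz":-0.6,"rx":0,"ry":0,"rz":0},
    {"dx":0,"dy":0,"dz":-0.6,"rx":0,"ry":0,"rz":0},
    {"dx":0,"dy":0,"dz":-0.6,"rx":0,"ry":0,"rz":0},
    {"dx":0,"dy":0,"dz":-0.6,"rx":0,"ry":0,"rz":0},
    {"dx":0,"dy":0,"dz":-0.6,"rx":0,"ry":0,"rz":0},
    {"dx":0,"dy":0,"dz":-0.6,"rx":0,"ry":0,"rz":0},
    {"dx":0,"dy":0,"dz":-0.4,"rx":0,"ry":0,"rz":0},
    {"dx":0,"dy":0,"dz":-0.2,"rx":0,"ry":0,"rz":0},
    {"dx":0,"dy":0,"dz":0,"rx":0,"ry":0,"rz":0}
  ]
}}

```text
t: 3.95
tcp_pos: [0.5246, 0.3986, 0.0136]
tool_rot: [0.16, 0.987, -0.0, -0.0]
force: [-0.0, -0.6, 1.0]
finger_gap: 0.999
gripper_force: 0.0
```

Call:
{"method": "move_arm", "body": {
  "claw": 40,
  "newtons": 60,
  "targets": [
    {"dx":0,"dy":0,"dz":0,"rx":0,"ry":0,"rz":0},
    {"dx":0,"dy":0,"dz":0,"rx":0,"ry":0,"rz":0},
    {"dx":0,"dy":0,"dz":0,"rx":0,"ry":0,"rz":0},
    {"dx":0,"dy":0,"dz":0,"rx":0,"ry":0,"rz":0},
    {"dx":0,"dy":0,"dz":0,"rx":0,"ry":0,"rz":0},
    {"dx":0,"dy":0,"dz":0,"rx":0,"ry":0,"rz":0},
    {"dx":0,"dy":0,"dz":0,"rx":0,"ry":0,"rz":0},
    {"dx":0,"dy":0,"dz":0,"rx":0,"ry":0,"rz":0},
    {"dx":0,"dy":0,"dz":0,"rx":0,"ry":0,"rz":0},
    {"dx":0,"dy":0,"dz":0,"rx":0,"ry":0,"rz":0}
  ]
}}

```text
t: 5.2
tcp_pos: [0.5255, 0.3992, 0.0149]
tool_rot: [0.16, 0.987, 0.001, 0.001]
force: [0.0, 1.3, 5.5]
finger_gap: 0.69
gripper_force: 64.8
```

Call:
{"method": "move_arm", "body": {
  "targets": [
    {"dx":0,"dy":0,"dz":0.2,"rx":0,"ry":0,"rz":0},
    {"dx":0,"dy":0,"dz":0.4,"rx":0,"ry":0,"rz":0},
    {"dx":0,"dy":0,"dz":0.6,"rx":0,"ry":0,"rz":0},
    {"dx":0,"dy":0,"dz":0.6,"rx":0,"ry":0,"rz":0},
    {"dx":0,"dy":0,"dz":0.6,"rx":0,"ry":0,"rz":0},
    {"dx":0,"dy":0,"dz":0.6,"rx":0,"ry":0,"rz":0},
    {"dx":0,"dy":0,"dz":0.6,"rx":0,"ry":0,"rz":0},
    {"dx":0,"dy":0,"dz":0.4,"rx":0,"ry":0,"rz":0},
    {"dx":0,"dy":0,"dz":0.2,"rx":0,"ry":0,"rz":0},
    {"dx":0,"dy":0,"dz":0,"rx":0,"ry":0,"rz":0}
  ]
}}

```text
t: 6.45
tcp_pos: [0.5247, 0.3987, 0.119]
tool_rot: [0.16, 0.987, 0.0, 0.0]
force: [-1.0, -0.9, -2.4]
finger_gap: 0.687
gripper_force: 64.7
```

Run:
```python
from h import *
t=cams.snapshot("top")[170:310,80:230,::-1];s=cams.snapshot("scene")[230:430,370:570,::-1]
f=lambda i:cv2.resize(i,(400,400),interpolation=cv2.INTER_CUBIC)
cv2.imwrite('pics/a2.png',np.hstack([f(t),f(s)]));print(sensors.sense()['force'])
```

```text
[-0.40906541  0.65025336 -1.81064525]
```

View pics/a2.png

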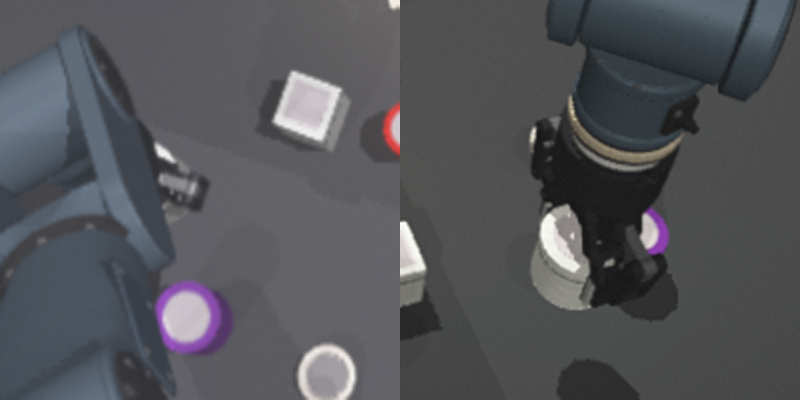

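The can hangs upright in the grip and both neighbours are untouched. Carrying it to dish a.

Call:
{"method": "move_arm", "body": {
  "targets": [
    {"dx":-0.12,"dy":-0.5,"dz":0,"rx":0,"ry":0,"rz":0},
    {"dx":-0.25,"dy":-1,"dz":0,"rx":0,"ry":0,"rz":0},
    {"dx":-0.25,"dy":-1,"dz":0,"rx":0,"ry":0,"rz":0},
    {"dx":-0.25,"dy":-1,"dz":0,"rx":0,"ry":0,"rz":0},
    {"dx":-0.25,"dy":-1,"dz":0,"rx":0,"ry":0,"rz":0},
    {"dx":-0.25,"dy":-1,"dz":0,"rx":0,"ry":0,"rz":0},
    {"dx":-0.25,"dy":-1,"dz":0,"rx":0,"ry":0,"rz":0},
    {"dx":-0.25,"dy":-1,"dz":0,"rx":0,"ry":0,"rz":0},
    {"dx":-0.25,"dy":-1,"dz":0,"rx":0,"ry":0,"rz":0},
    {"dx":-0.25,"dy":-1,"dz":0,"rx":0,"ry":0,"rz":0}
  ]
}}

```text
t: 7.8
tcp_pos: [0.4646, 0.1597, 0.1188]
tool_rot: [0.16, 0.987, -0.0, -0.0]
force: [-0.5, -0.5, -2.6]
finger_gap: 0.692
gripper_force: 64.9
```

Call:
{"method": "move_arm", "body": {
  "targets": [
    {"dx":-0.25,"dy":-1,"dz":0,"rx":0,"ry":0,"rz":0},
    {"dx":-0.25,"dy":-1,"dz":0,"rx":0,"ry":0,"rz":0},
    {"dx":-0.25,"dy":-1,"dz":0,"rx":0,"ry":0,"rz":0},
    {"dx":-0.25,"dy":-1,"dz":0,"rx":0,"ry":0,"rz":0},
    {"dx":-0.25,"dy":-1,"dz":0,"rx":0,"ry":0,"rz":0},
    {"dx":-0.25,"dy":-1,"dz":0,"rx":0,"ry":0,"rz":0},
    {"dx":-0.25,"dy":-1,"dz":0,"rx":0,"ry":0,"rz":0},
    {"dx":-0.25,"dy":-1,"dz":0,"rx":0,"ry":0,"rz":0},
    {"dx":-0.25,"dy":-1,"dz":0,"rx":0,"ry":0,"rz":0},
    {"dx":-0.25,"dy":-1,"dz":0,"rx":0,"ry":0,"rz":0}
  ]
}}

```text
t: 9.05
tcp_pos: [0.402, -0.0899, 0.1189]
tool_rot: [0.16, 0.987, -0.0, -0.0]
force: [0.0, -0.0, -2.2]
finger_gap: 0.694
gripper_force: 64.9
```

Call:
{"method": "move_arm", "body": {
  "targets": [
    {"dx":-0.25,"dy":-1,"dz":0,"rx":0,"ry":0,"rz":0},
    {"dx":-0.25,"dy":-1,"dz":0,"rx":0,"ry":0,"rz":0},
    {"dx":-0.25,"dy":-1,"dz":0,"rx":0,"ry":0,"rz":0},
    {"dx":-0.25,"dy":-1,"dz":0,"rx":0,"ry":0,"rz":0},
    {"dx":-0.25,"dy":-1,"dz":0,"rx":0,"ry":0,"rz":0},
    {"dx":-0.25,"dy":-1,"dz":0,"rx":0,"ry":0,"rz":0},
    {"dx":-0.2,"dy":-0.8,"dz":0,"rx":0,"ry":0,"rz":0},
    {"dx":-0.15,"dy":-0.6,"dz":0,"rx":0,"ry":0,"rz":0},
    {"dx":-0.08,"dy":-0.3,"dz":0,"rx":0,"ry":0,"rz":0},
    {"dx":-0.03,"dy":-0.1,"dz":0,"rx":0,"ry":0,"rz":0}
  ]
}}

```text
t: 10.3
tcp_pos: [0.3536, -0.2838, 0.1188]
tool_rot: [0.16, 0.987, 0.0, -0.0]
force: [-0.5, -0.4, -1.2]
finger_gap: 0.688
gripper_force: 64.9
```

Call:
{"method": "move_arm", "body": {
  "targets": [
    {"dx":0,"dy":0,"dz":-0.3,"rx":0,"ry":0,"rz":0},
    {"dx":0,"dy":0,"dz":-0.5,"rx":0,"ry":0,"rz":0},
    {"dx":0,"dy":0,"dz":-0.6,"rx":0,"ry":0,"rz":0},
    {"dx":0,"dy":0,"dz":-0.6,"rx":0,"ry":0,"rz":0},
    {"dx":0,"dy":0,"dz":-0.5,"rx":0,"ry":0,"rz":0},
    {"dx":0,"dy":0,"dz":-0.3,"rx":0,"ry":0,"rz":0},
    {"dx":0,"dy":0,"dz":-0.2,"rx":0,"ry":0,"rz":0},
    {"dx":0,"dy":0,"dz":0,"rx":0,"ry":0,"rz":0},
    {"dx":0,"dy":0,"dz":0,"rx":0,"ry":0,"rz":0},
    {"dx":0,"dy":0,"dz":0,"rx":0,"ry":0,"rz":0}
  ]
}}

```text
t: 11.55
tcp_pos: [0.354, -0.2841, 0.0442]
tool_rot: [0.16, 0.987, -0.0, 0.0]
force: [-1.4, -0.5, -1.8]
finger_gap: 0.686
gripper_force: 64.9
```

Run:
```python
from h import *
t=cams.snapshot("top")[235:375,355:505,::-1];s=cams.snapshot("scene")[90:210,233:353,::-1]
f=lambda i:cv2.resize(i,(400,400),interpolation=cv2.INTER_CUBIC)
cv2.imwrite('pics/a3.png',np.hstack([f(t),f(s)]))
```

```text
(no output)
```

View pics/a3.png

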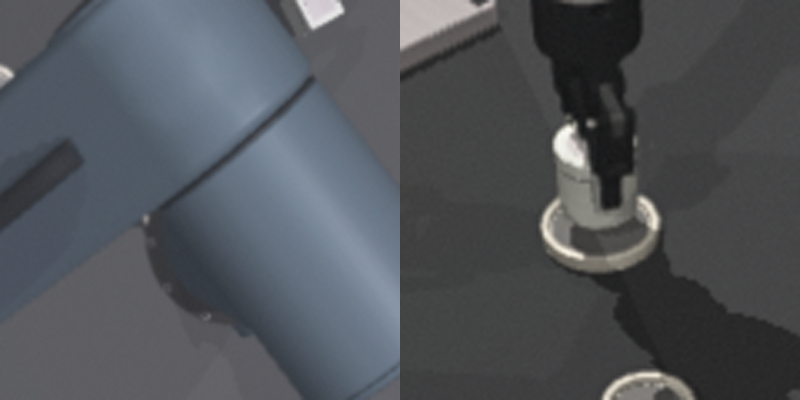

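The can hangs over dish a, centred within about 3 mm (can at column 596, dish at 601 in the scene crop). Lowering slowly.

Call:
{"method": "move_arm", "body": {
  "targets": [
    {"dx":0,"dy":0,"dz":-0.2,"rx":0,"ry":0,"rz":0},
    {"dx":0,"dy":0,"dz":-0.2,"rx":0,"ry":0,"rz":0},
    {"dx":0,"dy":0,"dz":-0.2,"rx":0,"ry":0,"rz":0},
    {"dx":0,"dy":0,"dz":-0.1,"rx":0,"ry":0,"rz":0},
    {"dx":0,"dy":0,"dz":-0.06,"rx":0,"ry":0,"rz":0},
    {"dx":0,"dy":0,"dz":-0.04,"rx":0,"ry":0,"rz":0},
    {"dx":0,"dy":0,"dz":-0.04,"rx":0,"ry":0,"rz":0},
    {"dx":0,"dy":0,"dz":0,"rx":0,"ry":0,"rz":0},
    {"dx":0,"dy":0,"dz":0,"rx":0,"ry":0,"rz":0},
    {"dx":0,"dy":0,"dz":0,"rx":0,"ry":0,"rz":0}
  ]
}}

```text
t: 12.9
tcp_pos: [0.3539, -0.2839, 0.0229]
tool_rot: [0.16, 0.987, -0.0, 0.0]
force: [0.0, -0.5, -1.3]
finger_gap: 0.692
gripper_force: 64.9
```

Call:
{"method": "move_arm", "body": {
  "targets": [
    {"dx":0,"dy":0,"dz":-0.04,"rx":0,"ry":0,"rz":0},
    {"dx":0,"dy":0,"dz":-0.04,"rx":0,"ry":0,"rz":0},
    {"dx":0,"dy":0,"dz":0,"rx":0,"ry":0,"rz":0},
    {"dx":0,"dy":0,"dz":0,"rx":0,"ry":0,"rz":0},
    {"dx":0,"dy":0,"dz":0,"rx":0,"ry":0,"rz":0},
    {"dx":0,"dy":0,"dz":0,"rx":0,"ry":0,"rz":0},
    {"dx":0,"dy":0,"dz":0,"rx":0,"ry":0,"rz":0},
    {"dx":0,"dy":0,"dz":0,"rx":0,"ry":0,"rz":0},
    {"dx":0,"dy":0,"dz":0,"rx":0,"ry":0,"rz":0},
    {"dx":0,"dy":0,"dz":0,"rx":0,"ry":0,"rz":0}
  ]
}}

```text
t: 14.15
tcp_pos: [0.3539, -0.2839, 0.0228]
tool_rot: [0.16, 0.987, -0.001, 0.001]
force: [-1.9, 1.3, 18.9]
finger_gap: 0.687
gripper_force: 67.1
```

Contact with the floor (19 N). I'll ease off, then release.

Call:
{"method": "move_arm", "body": {
  "targets": [
    {"dx":0,"dy":0,"dz":0.04,"rx":0,"ry":0,"rz":0},
    {"dx":0,"dy":0,"dz":0.02,"rx":0,"ry":0,"rz":0},
    {"dx":0,"dy":0,"dz":0,"rx":0,"ry":0,"rz":0},
    {"dx":0,"dy":0,"dz":0,"rx":0,"ry":0,"rz":0},
    {"dx":0,"dy":0,"dz":0,"rx":0,"ry":0,"rz":0},
    {"dx":0,"dy":0,"dz":0,"rx":0,"ry":0,"rz":0},
    {"dx":0,"dy":0,"dz":0,"rx":0,"ry":0,"rz":0},
    {"dx":0,"dy":0,"dz":0,"rx":0,"ry":0,"rz":0},
    {"dx":0,"dy":0,"dz":0,"rx":0,"ry":0,"rz":0},
    {"dx":0,"dy":0,"dz":0,"rx":0,"ry":0,"rz":0}
  ]
}}

```text
t: 15.4
tcp_pos: [0.3539, -0.2839, 0.0228]
tool_rot: [0.16, 0.987, -0.0, 0.0]
force: [-1.2, 1.0, 8.5]
finger_gap: 0.689
gripper_force: 65.0
```

Call:
{"method": "move_arm", "body": {
  "claw": 100,
  "targets": [
    {"dx":0,"dy":0,"dz":0,"rx":0,"ry":0,"rz":0},
    {"dx":0,"dy":0,"dz":0,"rx":0,"ry":0,"rz":0},
    {"dx":0,"dy":0,"dz":0,"rx":0,"ry":0,"rz":0},
    {"dx":0,"dy":0,"dz":0,"rx":0,"ry":0,"rz":0},
    {"dx":0,"dy":0,"dz":0,"rx":0,"ry":0,"rz":0},
    {"dx":0,"dy":0,"dz":0,"rx":0,"ry":0,"rz":0},
    {"dx":0,"dy":0,"dz":0,"rx":0,"ry":0,"rz":0},
    {"dx":0,"dy":0,"dz":0.2,"rx":0,"ry":0,"rz":0},
    {"dx":0,"dy":0,"dz":0.4,"rx":0,"ry":0,"rz":0},
    {"dx":0,"dy":0,"dz":0.6,"rx":0,"ry":0,"rz":0}
  ]
}}

```text
t: 16.65
tcp_pos: [0.3538, -0.2837, 0.0529]
tool_rot: [0.16, 0.987, 0.0, -0.0]
force: [-0.5, 1.1, -0.4]
finger_gap: 0.999
gripper_force: 0.0
```

Call:
{"method": "move_arm", "body": {
  "targets": [
    {"dx":0,"dy":0,"dz":0.8,"rx":0,"ry":0,"rz":0},
    {"dx":0,"dy":0,"dz":1,"rx":0,"ry":0,"rz":0},
    {"dx":0,"dy":0,"dz":1,"rx":0,"ry":0,"rz":0},
    {"dx":0.4,"dy":0.5,"dz":0.4,"rx":0,"ry":0,"rz":0},
    {"dx":0.75,"dy":1,"dz":0,"rx":0,"ry":0,"rz":0},
    {"dx":0.75,"dy":1,"dz":0,"rx":0,"ry":0,"rz":0},
    {"dx":0.75,"dy":1,"dz":0,"rx":0,"ry":0,"rz":0},
    {"dx":0.75,"dy":1,"dz":0,"rx":0,"ry":0,"rz":0},
    {"dx":0.75,"dy":1,"dz":0,"rx":0,"ry":0,"rz":0},
    {"dx":0.75,"dy":1,"dz":0,"rx":0,"ry":0,"rz":0}
  ]
}}

```text
t: 17.9
tcp_pos: [0.4767, -0.1192, 0.1321]
tool_rot: [0.16, 0.987, 0.0, -0.001]
force: [-0.0, -0.1, -0.4]
finger_gap: 0.998
gripper_force: 0.0
```

Call:
{"method": "move_arm", "body": {
  "targets": [
    {"dx":0.75,"dy":1,"dz":0,"rx":0,"ry":0,"rz":0},
    {"dx":0.75,"dy":1,"dz":0,"rx":0,"ry":0,"rz":0},
    {"dx":0.75,"dy":1,"dz":0,"rx":0,"ry":0,"rz":0},
    {"dx":0.75,"dy":1,"dz":0,"rx":0,"ry":0,"rz":0},
    {"dx":0.75,"dy":1,"dz":0,"rx":0,"ry":0,"rz":0},
    {"dx":0.75,"dy":1,"dz":0,"rx":0,"ry":0,"rz":0},
    {"dx":0.75,"dy":1,"dz":0,"rx":0,"ry":0,"rz":0},
    {"dx":0.75,"dy":1,"dz":0,"rx":0,"ry":0,"rz":0},
    {"dx":0.5,"dy":0.6,"dz":0,"rx":0,"ry":0,"rz":0},
    {"dx":0.18,"dy":0.3,"dz":0,"rx":0,"ry":0,"rz":0}
  ]
}}

```text
t: 19.15
tcp_pos: [0.6431, 0.1032, 0.1317]
tool_rot: [0.159, 0.987, -0.0, -0.001]
force: [-0.3, 0.4, -0.1]
finger_gap: 0.999
gripper_force: 0.0
```

Run:
```python
from h import *
ti=cams.snapshot("top");si=cams.snapshot("scene")
print([blob("top",ti,(425,300),.064,25,h) for h in (160,185)]);
s=si[90:210,233:353,::-1];t=si[230:390,210:370,::-1]
f=lambda i:cv2.resize(i,(400,400),interpolation=cv2.INTER_CUBIC)
cv2.imwrite('pics/b1.png',np.hstack([f(t),f(s)]))
```

```text
[(349.8, -280.8, 82.2, 83.2), (350.0, -284.0, 73.0, 83.6)]
```

View pics/b1.png

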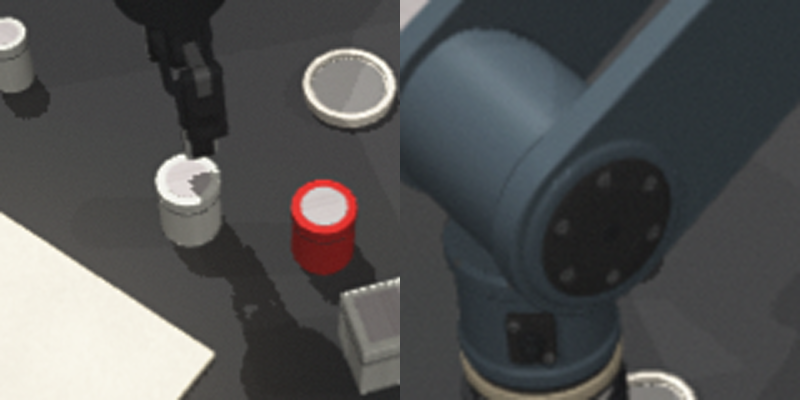

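The gripper is over the white can b, with red to its right. Before going on I'll check can a in the top view.

Run:
```python
from h import *
t=cams.snapshot("top")[264:344,385:465,::-1]
cv2.imwrite('pics/a4.png',cv2.resize(t,(480,480),interpolation=cv2.INTER_CUBIC))
```

```text
(no output)
```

View pics/a4.png

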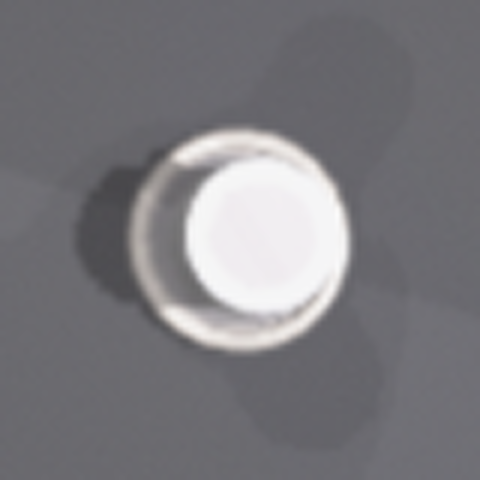

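```bash
python3 -c "
from h import *
print(ray('top',[(428.5,302.7)],.064)*1000)"
```

```text
[[ 351.11765008 -287.21666452   64.        ]]
```

Call:
{"method": "move_arm", "body": {
  "targets": [
    {"dx":0,"dy":-0.06,"dz":-0.6,"rx":0,"ry":0,"rz":0},
    {"dx":0,"dy":0,"dz":-0.6,"rx":0,"ry":0,"rz":0},
    {"dx":0,"dy":0,"dz":-0.6,"rx":0,"ry":0,"rz":0},
    {"dx":0,"dy":0,"dz":-0.6,"rx":0,"ry":0,"rz":0},
    {"dx":0,"dy":0,"dz":-0.6,"rx":0,"ry":0,"rz":0},
    {"dx":0,"dy":0,"dz":-0.6,"rx":0,"ry":0,"rz":0},
    {"dx":0,"dy":0,"dz":-0.5,"rx":0,"ry":0,"rz":0},
    {"dx":0,"dy":0,"dz":-0.35,"rx":0,"ry":0,"rz":0},
    {"dx":0,"dy":0,"dz":-0.15,"rx":0,"ry":0,"rz":0},
    {"dx":0,"dy":0,"dz":0,"rx":0,"ry":0,"rz":0}
  ]
}}

```text
t: 20.55
tcp_pos: [0.6434, 0.0997, 0.0173]
tool_rot: [0.16, 0.987, 0.0, 0.0]
force: [-0.3, -0.7, 0.3]
finger_gap: 1.001
gripper_force: 0.0
```

Call:
{"method": "move_arm", "body": {
  "claw": 25,
  "newtons": 50,
  "targets": [
    {"dx":0,"dy":0,"dz":0,"rx":0,"ry":0,"rz":0},
    {"dx":0,"dy":0,"dz":0,"rx":0,"ry":0,"rz":0},
    {"dx":0,"dy":0,"dz":0,"rx":0,"ry":0,"rz":0},
    {"dx":0,"dy":0,"dz":0,"rx":0,"ry":0,"rz":0},
    {"dx":0,"dy":0,"dz":0,"rx":0,"ry":0,"rz":0},
    {"dx":0,"dy":0,"dz":0,"rx":0,"ry":0,"rz":0},
    {"dx":0,"dy":0,"dz":0,"rx":0,"ry":0,"rz":0},
    {"dx":0,"dy":0,"dz":0,"rx":0,"ry":0,"rz":0},
    {"dx":0,"dy":0,"dz":0,"rx":0,"ry":0,"rz":0},
    {"dx":0,"dy":0,"dz":0,"rx":0,"ry":0,"rz":0}
  ]
}}

```text
t: 21.8
tcp_pos: [0.6441, 0.0998, 0.0182]
tool_rot: [0.16, 0.987, 0.0, 0.001]
force: [-0.3, 1.0, 6.0]
finger_gap: 0.538
gripper_force: 51.4
```

Can a is centred in dish a to within 1 mm, compared in the same view. Lifting b.

Call:
{"method": "move_arm", "body": {
  "targets": [
    {"dx":0,"dy":0,"dz":0.2,"rx":0,"ry":0,"rz":0},
    {"dx":0,"dy":0,"dz":0.5,"rx":0,"ry":0,"rz":0},
    {"dx":0,"dy":0,"dz":0.8,"rx":0,"ry":0,"rz":0},
    {"dx":0,"dy":0,"dz":0.8,"rx":0,"ry":0,"rz":0},
    {"dx":0,"dy":0,"dz":0.8,"rx":0,"ry":0,"rz":0},
    {"dx":-0.3,"dy":0,"dz":0.6,"rx":0,"ry":0,"rz":0},
    {"dx":-0.8,"dy":-0.1,"dz":0.3,"rx":0,"ry":0,"rz":0},
    {"dx":-1,"dy":-0.2,"dz":0,"rx":0,"ry":0,"rz":0},
    {"dx":-1,"dy":-0.2,"dz":0,"rx":0,"ry":0,"rz":0},
    {"dx":-1,"dy":-0.2,"dz":0,"rx":0,"ry":0,"rz":0}
  ]
}}

```text
t: 23.05
tcp_pos: [0.5394, 0.0821, 0.118]
tool_rot: [0.16, 0.987, -0.0, -0.0]
force: [0.2, 0.7, -2.1]
finger_gap: 0.539
gripper_force: 51.4
```

Call:
{"method": "move_arm", "body": {
  "targets": [
    {"dx":-1,"dy":-0.2,"dz":0,"rx":0,"ry":0,"rz":0},
    {"dx":-1,"dy":-0.06,"dz":0,"rx":0,"ry":0,"rz":0},
    {"dx":-0.7,"dy":0,"dz":0,"rx":0,"ry":0,"rz":0},
    {"dx":-0.3,"dy":0,"dz":0,"rx":0,"ry":0,"rz":0},
    {"dx":-0.05,"dy":0,"dz":-0.2,"rx":0,"ry":0,"rz":0},
    {"dx":0,"dy":0,"dz":-0.6,"rx":0,"ry":0,"rz":0},
    {"dx":0,"dy":0,"dz":-0.8,"rx":0,"ry":0,"rz":0},
    {"dx":0,"dy":0,"dz":-0.8,"rx":0,"ry":0,"rz":0},
    {"dx":0,"dy":0,"dz":-0.2,"rx":0,"ry":0,"rz":0},
    {"dx":0,"dy":0,"dz":0,"rx":0,"ry":0,"rz":0}
  ]
}}

```text
t: 24.3
tcp_pos: [0.4651, 0.0756, 0.0521]
tool_rot: [0.16, 0.987, 0.0, 0.0]
force: [-0.2, 0.2, -1.6]
finger_gap: 0.54
gripper_force: 51.6
```

Run:
```python
from h import *
si=cams.snapshot("scene");s=si[185:305,290:410,::-1]
cv2.imwrite('pics/b2.png',cv2.resize(s,(400,400),interpolation=cv2.INTER_CUBIC))
```

```text
(no output)
```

View pics/b2.png

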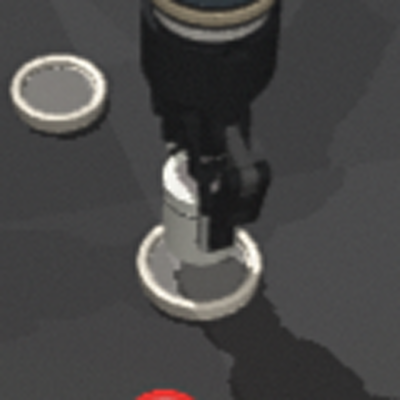

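Can b hangs centred over dish b (crop column about 199 for both). Lowering to the expected contact height of about 26 mm.

Call:
{"method": "move_arm", "body": {
  "targets": [
    {"dx":0,"dy":0,"dz":-0.25,"rx":0,"ry":0,"rz":0},
    {"dx":0,"dy":0,"dz":-0.25,"rx":0,"ry":0,"rz":0},
    {"dx":0,"dy":0,"dz":-0.2,"rx":0,"ry":0,"rz":0},
    {"dx":0,"dy":0,"dz":-0.12,"rx":0,"ry":0,"rz":0},
    {"dx":0,"dy":0,"dz":-0.08,"rx":0,"ry":0,"rz":0},
    {"dx":0,"dy":0,"dz":-0.06,"rx":0,"ry":0,"rz":0},
    {"dx":0,"dy":0,"dz":-0.04,"rx":0,"ry":0,"rz":0},
    {"dx":0,"dy":0,"dz":-0.04,"rx":0,"ry":0,"rz":0},
    {"dx":0,"dy":0,"dz":0,"rx":0,"ry":0,"rz":0},
    {"dx":0,"dy":0,"dz":0,"rx":0,"ry":0,"rz":0}
  ]
}}

```text
t: 25.6
tcp_pos: [0.4647, 0.0757, 0.0264]
tool_rot: [0.16, 0.987, 0.0, 0.0]
force: [0.1, 0.5, -1.0]
finger_gap: 0.535
gripper_force: 51.6
```

Call:
{"method": "move_arm", "body": {
  "targets": [
    {"dx":0,"dy":0,"dz":-0.02,"rx":0,"ry":0,"rz":0},
    {"dx":0,"dy":0,"dz":-0.02,"rx":0,"ry":0,"rz":0},
    {"dx":0,"dy":0,"dz":0,"rx":0,"ry":0,"rz":0},
    {"dx":0,"dy":0,"dz":0,"rx":0,"ry":0,"rz":0},
    {"dx":0,"dy":0,"dz":0,"rx":0,"ry":0,"rz":0},
    {"dx":0,"dy":0,"dz":0,"rx":0,"ry":0,"rz":0},
    {"dx":0,"dy":0,"dz":0,"rx":0,"ry":0,"rz":0},
    {"dx":0,"dy":0,"dz":0,"rx":0,"ry":0,"rz":0},
    {"dx":0,"dy":0,"dz":0,"rx":0,"ry":0,"rz":0},
    {"dx":0,"dy":0,"dz":0,"rx":0,"ry":0,"rz":0}
  ]
}}

```text
t: 26.85
tcp_pos: [0.4647, 0.0757, 0.0261]
tool_rot: [0.16, 0.987, 0.0, 0.0]
force: [-1.0, -0.1, 6.9]
finger_gap: 0.54
gripper_force: 52.2
```

Floor contact at 7 N. Release, then on to can c at (679,-111).

Call:
{"method": "move_arm", "body": {
  "claw": 100,
  "targets": [
    {"dx":0,"dy":0,"dz":0,"rx":0,"ry":0,"rz":0},
    {"dx":0,"dy":0,"dz":0,"rx":0,"ry":0,"rz":0},
    {"dx":0,"dy":0,"dz":0,"rx":0,"ry":0,"rz":0},
    {"dx":0,"dy":0,"dz":0,"rx":0,"ry":0,"rz":0},
    {"dx":0,"dy":0,"dz":0,"rx":0,"ry":0,"rz":0},
    {"dx":0,"dy":0,"dz":0,"rx":0,"ry":0,"rz":0},
    {"dx":0,"dy":0,"dz":0,"rx":0,"ry":0,"rz":0},
    {"dx":0,"dy":0,"dz":0.2,"rx":0,"ry":0,"rz":0},
    {"dx":0,"dy":0,"dz":0.4,"rx":0,"ry":0,"rz":0},
    {"dx":0,"dy":0,"dz":0.8,"rx":0,"ry":0,"rz":0}
  ]
}}

```text
t: 28.1
tcp_pos: [0.4642, 0.0757, 0.0608]
tool_rot: [0.16, 0.987, -0.0, -0.001]
force: [0.3, -0.6, 0.1]
finger_gap: 1.001
gripper_force: 0.0
```

Call:
{"method": "move_arm", "body": {
  "targets": [
    {"dx":0,"dy":0,"dz":1,"rx":0,"ry":0,"rz":0},
    {"dx":0,"dy":0,"dz":1,"rx":0,"ry":0,"rz":0},
    {"dx":0.4,"dy":-0.3,"dz":0.8,"rx":0,"ry":0,"rz":0},
    {"dx":1,"dy":-0.9,"dz":0,"rx":0,"ry":0,"rz":0},
    {"dx":1,"dy":-0.9,"dz":0,"rx":0,"ry":0,"rz":0},
    {"dx":1,"dy":-0.9,"dz":0,"rx":0,"ry":0,"rz":0},
    {"dx":1,"dy":-0.9,"dz":0,"rx":0,"ry":0,"rz":0},
    {"dx":1,"dy":-0.9,"dz":0,"rx":0,"ry":0,"rz":0},
    {"dx":1,"dy":-0.9,"dz":0,"rx":0,"ry":0,"rz":0},
    {"dx":1,"dy":-0.9,"dz":0,"rx":0,"ry":0,"rz":0}
  ]
}}

```text
t: 29.35
tcp_pos: [0.6501, -0.09, 0.1311]
tool_rot: [0.16, 0.987, 0.0, 0.0]
force: [-0.1, 0.6, -0.5]
finger_gap: 0.998
gripper_force: 0.0
```

Call:
{"method": "move_arm", "body": {
  "targets": [
    {"dx":0.7,"dy":-0.5,"dz":-0.2,"rx":0,"ry":0,"rz":0},
    {"dx":0.38,"dy":-0.26,"dz":-0.5,"rx":0,"ry":0,"rz":0},
    {"dx":0.1,"dy":-0.1,"dz":-0.5,"rx":0,"ry":0,"rz":0},
    {"dx":0,"dy":0,"dz":-0.6,"rx":0,"ry":0,"rz":0},
    {"dx":0,"dy":0,"dz":-0.6,"rx":0,"ry":0,"rz":0},
    {"dx":0,"dy":0,"dz":-0.6,"rx":0,"ry":0,"rz":0},
    {"dx":0,"dy":0,"dz":-0.6,"rx":0,"ry":0,"rz":0},
    {"dx":0,"dy":0,"dz":-0.5,"rx":0,"ry":0,"rz":0},
    {"dx":0,"dy":0,"dz":-0.3,"rx":0,"ry":0,"rz":0},
    {"dx":0,"dy":0,"dz":-0.1,"rx":0,"ry":0,"rz":0}
  ]
}}

```text
t: 30.6
tcp_pos: [0.679, -0.1108, 0.0172]
tool_rot: [0.16, 0.987, 0.0, -0.0]
force: [0.5, 0.0, -0.2]
finger_gap: 1.004
gripper_force: 0.0
```

Run:
```python
from h import *
ti=cams.snapshot("top")
for h in(205,215,225,235):
    for k,u in(('a',(428,303)),('b',(279,260))):
        try: print(k,h,blob("top",ti,u,.064,22,h))
        except Exception as e: print(k,h,e)
```

```text
a 205 (349.2, -283.0, 71.0, 79.2)
b 205 (458.6, 59.2, 18.0, 46.8)
a 215 (349.9, -289.3, 59.4, 70.3)
b 215 (458.6, 59.0, 16.9, 46.5)
a 225 (350.1, -289.6, 59.0, 61.8)
b 225 (459.4, 63.1, 23.6, 36.8)
a 235 (349.7, -286.0, 49.3, 61.6)
b 235 (460.7, 68.4, 31.5, 38.4)
```

Call:
{"method": "move_arm", "body": {
  "claw": 15,
  "newtons": 40,
  "targets": [
    {"dx":0,"dy":0,"dz":0,"rx":0,"ry":0,"rz":0},
    {"dx":0,"dy":0,"dz":0,"rx":0,"ry":0,"rz":0},
    {"dx":0,"dy":0,"dz":0,"rx":0,"ry":0,"rz":0},
    {"dx":0,"dy":0,"dz":0,"rx":0,"ry":0,"rz":0},
    {"dx":0,"dy":0,"dz":0,"rx":0,"ry":0,"rz":0},
    {"dx":0,"dy":0,"dz":0,"rx":0,"ry":0,"rz":0},
    {"dx":0,"dy":0,"dz":0,"rx":0,"ry":0,"rz":0},
    {"dx":0,"dy":0,"dz":0,"rx":0,"ry":0,"rz":0},
    {"dx":0,"dy":0,"dz":0,"rx":0,"ry":0,"rz":0},
    {"dx":0,"dy":0,"dz":0,"rx":0,"ry":0,"rz":0}
  ]
}}

```text
t: 31.9
tcp_pos: [0.6796, -0.111, 0.0185]
tool_rot: [0.16, 0.987, -0.0, 0.001]
force: [0.6, -0.0, 5.7]
finger_gap: 0.401
gripper_force: 39.8
```

Run:
```python
from h import *
t=cams.snapshot("top")[222:302,239:319,::-1];s=cams.snapshot("scene")[205:305,300:400,::-1]
f=lambda i:cv2.resize(i,(400,400),interpolation=cv2.INTER_CUBIC)
cv2.imwrite('pics/b3.png',np.hstack([f(t),f(s)]))
```

```text
(no output)
```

View pics/b3.png

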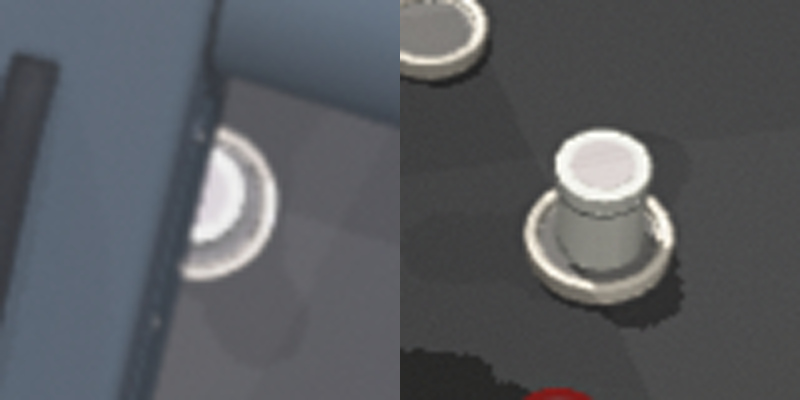

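Can b stands upright inside dish b. In the scene crop the lid is at (603,166) and the dish at (599,237). Now lift c and carry it to dish c.

Call:
{"method": "move_arm", "body": {
  "targets": [
    {"dx":0,"dy":0,"dz":0.2,"rx":0,"ry":0,"rz":0},
    {"dx":0,"dy":0,"dz":0.5,"rx":0,"ry":0,"rz":0},
    {"dx":0,"dy":0,"dz":0.8,"rx":0,"ry":0,"rz":0},
    {"dx":0,"dy":0,"dz":0.8,"rx":0,"ry":0,"rz":0},
    {"dx":-0.3,"dy":0,"dz":0.5,"rx":0,"ry":0,"rz":0},
    {"dx":-0.8,"dy":0,"dz":0.2,"rx":0,"ry":0,"rz":0},
    {"dx":-1,"dy":0,"dz":0,"rx":0,"ry":0,"rz":0},
    {"dx":-1,"dy":0,"dz":0,"rx":0,"ry":0,"rz":0},
    {"dx":-1,"dy":0.1,"dz":0,"rx":0,"ry":0,"rz":0},
    {"dx":-1,"dy":0.2,"dz":0,"rx":0,"ry":0,"rz":0}
  ]
}}

```text
t: 33.25
tcp_pos: [0.5504, -0.1034, 0.0936]
tool_rot: [0.16, 0.987, -0.0, 0.0]
force: [-0.5, 0.9, -1.1]
finger_gap: 0.401
gripper_force: 39.8
```

Call:
{"method": "move_arm", "body": {
  "targets": [
    {"dx":-1,"dy":0,"dz":0,"rx":0,"ry":0,"rz":0},
    {"dx":-1,"dy":0,"dz":0,"rx":0,"ry":0,"rz":0},
    {"dx":-1,"dy":0,"dz":0,"rx":0,"ry":0,"rz":0},
    {"dx":-0.8,"dy":0,"dz":0,"rx":0,"ry":0,"rz":0},
    {"dx":-0.5,"dy":0,"dz":0,"rx":0,"ry":0,"rz":0},
    {"dx":-0.08,"dy":0.02,"dz":-0.2,"rx":0,"ry":0,"rz":0},
    {"dx":0,"dy":0,"dz":-0.5,"rx":0,"ry":0,"rz":0},
    {"dx":0,"dy":0,"dz":-0.6,"rx":0,"ry":0,"rz":0},
    {"dx":0,"dy":0,"dz":-0.4,"rx":0,"ry":0,"rz":0},
    {"dx":0,"dy":0,"dz":0,"rx":0,"ry":0,"rz":0}
  ]
}}

```text
t: 34.5
tcp_pos: [0.442, -0.1027, 0.0492]
tool_rot: [0.16, 0.987, 0.0, -0.001]
force: [-0.5, -1.0, -1.6]
finger_gap: 0.399
gripper_force: 39.9
```

Run:
```python
from h import *
print(ray('scene',[(350.25,246.)],.064)*1000)
s=cams.snapshot("scene")[140:240,257:357,::-1]
cv2.imwrite('pics/c1.png',cv2.resize(s,(400,400),interpolation=cv2.INTER_CUBIC))
```

```text
[[466.2161223   77.34380186  64.        ]]
```

View pics/c1.png

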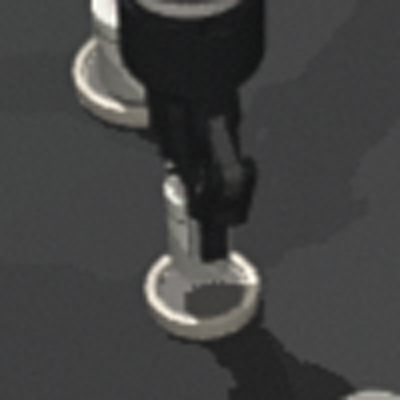

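Can b is within 2 mm of its dish centre, and can c hangs over dish c. Lowering; contact expected at about 26.5 mm.

Call:
{"method": "move_arm", "body": {
  "targets": [
    {"dx":0,"dy":0,"dz":-0.25,"rx":0,"ry":0,"rz":0},
    {"dx":0,"dy":0,"dz":-0.22,"rx":0,"ry":0,"rz":0},
    {"dx":0,"dy":0,"dz":-0.16,"rx":0,"ry":0,"rz":0},
    {"dx":0,"dy":0,"dz":-0.1,"rx":0,"ry":0,"rz":0},
    {"dx":0,"dy":0,"dz":-0.08,"rx":0,"ry":0,"rz":0},
    {"dx":0,"dy":0,"dz":-0.06,"rx":0,"ry":0,"rz":0},
    {"dx":0,"dy":0,"dz":-0.04,"rx":0,"ry":0,"rz":0},
    {"dx":0,"dy":0,"dz":-0.02,"rx":0,"ry":0,"rz":0},
    {"dx":0,"dy":0,"dz":0,"rx":0,"ry":0,"rz":0},
    {"dx":0,"dy":0,"dz":0,"rx":0,"ry":0,"rz":0}
  ]
}}

```text
t: 35.8
tcp_pos: [0.4421, -0.1028, 0.0271]
tool_rot: [0.16, 0.987, -0.0, 0.0]
force: [-0.5, 0.1, -0.4]
finger_gap: 0.401
gripper_force: 39.9
```

Call:
{"method": "move_arm", "body": {
  "targets": [
    {"dx":0,"dy":0,"dz":-0.02,"rx":0,"ry":0,"rz":0},
    {"dx":0,"dy":0,"dz":-0.02,"rx":0,"ry":0,"rz":0},
    {"dx":0,"dy":0,"dz":-0.02,"rx":0,"ry":0,"rz":0},
    {"dx":0,"dy":0,"dz":0,"rx":0,"ry":0,"rz":0},
    {"dx":0,"dy":0,"dz":0,"rx":0,"ry":0,"rz":0},
    {"dx":0,"dy":0,"dz":0,"rx":0,"ry":0,"rz":0},
    {"dx":0,"dy":0,"dz":0,"rx":0,"ry":0,"rz":0},
    {"dx":0,"dy":0,"dz":0,"rx":0,"ry":0,"rz":0},
    {"dx":0,"dy":0,"dz":0,"rx":0,"ry":0,"rz":0},
    {"dx":0,"dy":0,"dz":0,"rx":0,"ry":0,"rz":0}
  ]
}}

```text
t: 37.05
tcp_pos: [0.4422, -0.1029, 0.0264]
tool_rot: [0.16, 0.987, -0.0, 0.0]
force: [-0.5, -0.2, 8.4]
finger_gap: 0.402
gripper_force: 40.7
```

Contact at 8 N. Release, then go to can d at (614,-250).

Call:
{"method": "move_arm", "body": {
  "claw": 100,
  "targets": [
    {"dx":0,"dy":0,"dz":0,"rx":0,"ry":0,"rz":0},
    {"dx":0,"dy":0,"dz":0,"rx":0,"ry":0,"rz":0},
    {"dx":0,"dy":0,"dz":0,"rx":0,"ry":0,"rz":0},
    {"dx":0,"dy":0,"dz":0,"rx":0,"ry":0,"rz":0},
    {"dx":0,"dy":0,"dz":0,"rx":0,"ry":0,"rz":0},
    {"dx":0,"dy":0,"dz":0,"rx":0,"ry":0,"rz":0},
    {"dx":0,"dy":0,"dz":0,"rx":0,"ry":0,"rz":0},
    {"dx":0,"dy":0,"dz":0.2,"rx":0,"ry":0,"rz":0},
    {"dx":0,"dy":0,"dz":0.4,"rx":0,"ry":0,"rz":0},
    {"dx":0,"dy":0,"dz":0.8,"rx":0,"ry":0,"rz":0}
  ]
}}

```text
t: 38.3
tcp_pos: [0.4418, -0.1027, 0.061]
tool_rot: [0.16, 0.987, 0.0, -0.001]
force: [0.8, -0.3, -0.2]
finger_gap: 1.001
gripper_force: 0.0
```

Call:
{"method": "move_arm", "body": {
  "targets": [
    {"dx":0,"dy":0,"dz":1,"rx":0,"ry":0,"rz":0},
    {"dx":0,"dy":0,"dz":1,"rx":0,"ry":0,"rz":0},
    {"dx":0.4,"dy":-0.3,"dz":0.8,"rx":0,"ry":0,"rz":0},
    {"dx":1,"dy":-0.9,"dz":0,"rx":0,"ry":0,"rz":0},
    {"dx":1,"dy":-0.9,"dz":0,"rx":0,"ry":0,"rz":0},
    {"dx":1,"dy":-0.9,"dz":0,"rx":0,"ry":0,"rz":0},
    {"dx":1,"dy":-0.9,"dz":0,"rx":0,"ry":0,"rz":0},
    {"dx":1,"dy":-0.9,"dz":0,"rx":0,"ry":0,"rz":0},
    {"dx":0.8,"dy":-0.7,"dz":0,"rx":0,"ry":0,"rz":0},
    {"dx":0.5,"dy":-0.3,"dz":0,"rx":0,"ry":0,"rz":0}
  ]
}}

```text
t: 39.55
tcp_pos: [0.6104, -0.249, 0.1313]
tool_rot: [0.161, 0.987, -0.0, 0.001]
force: [-0.4, 0.7, -0.1]
finger_gap: 0.997
gripper_force: 0.0
```

Run:
```python
from h import *
t=cams.snapshot("top")[230:310,311:391,::-1];s=cams.snapshot("scene")[150:250,257:357,::-1]
f=lambda i:cv2.resize(i,(400,400),interpolation=cv2.INTER_CUBIC)
cv2.imwrite('pics/c2.png',np.hstack([f(t),f(s)]))
```

```text
(no output)
```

View pics/c2.png

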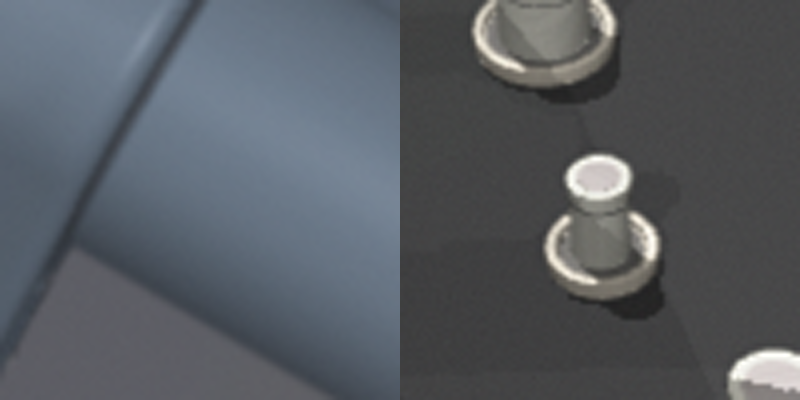

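Can c stands upright in dish c (lid at crop (599,182), dish at (602,250)). Descending on d.

Call:
{"method": "move_arm", "body": {
  "targets": [
    {"dx":0.17,"dy":-0.09,"dz":-0.3,"rx":0,"ry":0,"rz":0},
    {"dx":0,"dy":0,"dz":-0.6,"rx":0,"ry":0,"rz":0},
    {"dx":0,"dy":0,"dz":-0.6,"rx":0,"ry":0,"rz":0},
    {"dx":0,"dy":0,"dz":-0.6,"rx":0,"ry":0,"rz":0},
    {"dx":0,"dy":0,"dz":-0.6,"rx":0,"ry":0,"rz":0},
    {"dx":0,"dy":0,"dz":-0.6,"rx":0,"ry":0,"rz":0},
    {"dx":0,"dy":0,"dz":-0.6,"rx":0,"ry":0,"rz":0},
    {"dx":0,"dy":0,"dz":-0.4,"rx":0,"ry":0,"rz":0},
    {"dx":0,"dy":0,"dz":-0.15,"rx":0,"ry":0,"rz":0},
    {"dx":0,"dy":0,"dz":0,"rx":0,"ry":0,"rz":0}
  ]
}}

```text
t: 40.9
tcp_pos: [0.614, -0.2501, 0.0192]
tool_rot: [0.16, 0.987, -0.0, 0.0]
force: [0.3, -0.7, 0.1]
finger_gap: 0.997
gripper_force: 0.0
```

Call:
{"method": "move_arm", "body": {
  "claw": 5,
  "newtons": 30,
  "targets": [
    {"dx":0,"dy":0,"dz":0,"rx":0,"ry":0,"rz":0},
    {"dx":0,"dy":0,"dz":0,"rx":0,"ry":0,"rz":0},
    {"dx":0,"dy":0,"dz":0,"rx":0,"ry":0,"rz":0},
    {"dx":0,"dy":0,"dz":0,"rx":0,"ry":0,"rz":0},
    {"dx":0,"dy":0,"dz":0,"rx":0,"ry":0,"rz":0},
    {"dx":0,"dy":0,"dz":0,"rx":0,"ry":0,"rz":0},
    {"dx":0,"dy":0,"dz":0,"rx":0,"ry":0,"rz":0},
    {"dx":0,"dy":0,"dz":0,"rx":0,"ry":0,"rz":0},
    {"dx":0,"dy":0,"dz":0,"rx":0,"ry":0,"rz":0},
    {"dx":0,"dy":0,"dz":0,"rx":0,"ry":0,"rz":0}
  ]
}}

```text
t: 42.15
tcp_pos: [0.6141, -0.2502, 0.0197]
tool_rot: [0.16, 0.987, -0.0, 0.0]
force: [-0.3, -0.4, 5.5]
finger_gap: 0.269
gripper_force: 29.7
```

Call:
{"method": "move_arm", "body": {
  "targets": [
    {"dx":0,"dy":0,"dz":0,"rx":0,"ry":0,"rz":0},
    {"dx":0,"dy":0,"dz":0,"rx":0,"ry":0,"rz":0},
    {"dx":0,"dy":0,"dz":0.2,"rx":0,"ry":0,"rz":0},
    {"dx":0,"dy":0,"dz":0.4,"rx":0,"ry":0,"rz":0},
    {"dx":0,"dy":0,"dz":0.6,"rx":0,"ry":0,"rz":0},
    {"dx":0,"dy":0,"dz":0.8,"rx":0,"ry":0,"rz":0},
    {"dx":0,"dy":0,"dz":0.8,"rx":0,"ry":0,"rz":0},
    {"dx":0,"dy":0,"dz":0.8,"rx":0,"ry":0,"rz":0},
    {"dx":0,"dy":0,"dz":0.6,"rx":0,"ry":0,"rz":0},
    {"dx":0,"dy":0,"dz":0.2,"rx":0,"ry":0,"rz":0}
  ]
}}

```text
t: 43.4
tcp_pos: [0.6144, -0.2504, 0.131]
tool_rot: [0.16, 0.987, -0.0, 0.001]
force: [0.1, -0.4, -1.5]
finger_gap: 0.271
gripper_force: 29.4
```

Call:
{"method": "move_arm", "body": {
  "targets": [
    {"dx":-0.23,"dy":0.5,"dz":0,"rx":0,"ry":0,"rz":0},
    {"dx":-0.47,"dy":1,"dz":0,"rx":0,"ry":0,"rz":0},
    {"dx":-0.47,"dy":1,"dz":0,"rx":0,"ry":0,"rz":0},
    {"dx":-0.47,"dy":1,"dz":0,"rx":0,"ry":0,"rz":0},
    {"dx":-0.47,"dy":1,"dz":0,"rx":0,"ry":0,"rz":0},
    {"dx":-0.47,"dy":1,"dz":0,"rx":0,"ry":0,"rz":0},
    {"dx":-0.47,"dy":1,"dz":0,"rx":0,"ry":0,"rz":0},
    {"dx":-0.47,"dy":1,"dz":0,"rx":0,"ry":0,"rz":0},
    {"dx":-0.47,"dy":1,"dz":0,"rx":0,"ry":0,"rz":0},
    {"dx":-0.47,"dy":1,"dz":0,"rx":0,"ry":0,"rz":0}
  ]
}}

```text
t: 44.65
tcp_pos: [0.5004, -0.0109, 0.1285]
tool_rot: [0.16, 0.987, 0.0, -0.001]
force: [0.1, 0.1, -0.9]
finger_gap: 0.275
gripper_force: 29.4
```

Call:
{"method": "move_arm", "body": {
  "targets": [
    {"dx":-0.47,"dy":1,"dz":0,"rx":0,"ry":0,"rz":0},
    {"dx":-0.47,"dy":1,"dz":0,"rx":0,"ry":0,"rz":0},
    {"dx":-0.47,"dy":1,"dz":0,"rx":0,"ry":0,"rz":0},
    {"dx":-0.47,"dy":1,"dz":0,"rx":0,"ry":0,"rz":0},
    {"dx":-0.47,"dy":1,"dz":0,"rx":0,"ry":0,"rz":0},
    {"dx":-0.47,"dy":1,"dz":0,"rx":0,"ry":0,"rz":0},
    {"dx":-0.47,"dy":1,"dz":0,"rx":0,"ry":0,"rz":0},
    {"dx":-0.47,"dy":1,"dz":0,"rx":0,"ry":0,"rz":0},
    {"dx":-0.47,"dy":1,"dz":0,"rx":0,"ry":0,"rz":0},
    {"dx":-0.47,"dy":1,"dz":0,"rx":0,"ry":0,"rz":0}
  ]
}}

```text
t: 45.9
tcp_pos: [0.3827, 0.2381, 0.1287]
tool_rot: [0.16, 0.987, -0.001, -0.001]
force: [-0.2, 1.1, -0.7]
finger_gap: 0.265
gripper_force: 29.4
```

Call:
{"method": "move_arm", "body": {
  "targets": [
    {"dx":-0.33,"dy":0.7,"dz":0,"rx":0,"ry":0,"rz":0},
    {"dx":-0.17,"dy":0.35,"dz":0,"rx":0,"ry":0,"rz":0},
    {"dx":-0.05,"dy":0.1,"dz":-0.3,"rx":0,"ry":0,"rz":0},
    {"dx":0,"dy":0,"dz":-0.6,"rx":0,"ry":0,"rz":0},
    {"dx":0,"dy":0,"dz":-0.8,"rx":0,"ry":0,"rz":0},
    {"dx":0,"dy":0,"dz":-0.8,"rx":0,"ry":0,"rz":0},
    {"dx":0,"dy":0,"dz":-0.5,"rx":0,"ry":0,"rz":0},
    {"dx":0,"dy":0,"dz":-0.1,"rx":0,"ry":0,"rz":0},
    {"dx":0,"dy":0,"dz":0,"rx":0,"ry":0,"rz":0},
    {"dx":0,"dy":0,"dz":0,"rx":0,"ry":0,"rz":0}
  ]
}}

```text
t: 47.15
tcp_pos: [0.3716, 0.2663, 0.0523]
tool_rot: [0.16, 0.987, 0.0, 0.001]
force: [0.8, 0.1, 0.0]
finger_gap: 0.275
gripper_force: 29.4
```

In place over dish d; lowering to the expected contact height of about 27.7 mm.

Call:
{"method": "move_arm", "body": {
  "targets": [
    {"dx":0,"dy":0,"dz":-0.25,"rx":0,"ry":0,"rz":0},
    {"dx":0,"dy":0,"dz":-0.24,"rx":0,"ry":0,"rz":0},
    {"dx":0,"dy":0,"dz":-0.18,"rx":0,"ry":0,"rz":0},
    {"dx":0,"dy":0,"dz":-0.12,"rx":0,"ry":0,"rz":0},
    {"dx":0,"dy":0,"dz":-0.08,"rx":0,"ry":0,"rz":0},
    {"dx":0,"dy":0,"dz":-0.06,"rx":0,"ry":0,"rz":0},
    {"dx":0,"dy":0,"dz":-0.04,"rx":0,"ry":0,"rz":0},
    {"dx":0,"dy":0,"dz":-0.02,"rx":0,"ry":0,"rz":0},
    {"dx":0,"dy":0,"dz":0,"rx":0,"ry":0,"rz":0},
    {"dx":0,"dy":0,"dz":0,"rx":0,"ry":0,"rz":0}
  ]
}}

```text
t: 48.4
tcp_pos: [0.3712, 0.2662, 0.0276]
tool_rot: [0.16, 0.987, 0.0, 0.0]
force: [-0.8, -0.7, 5.8]
finger_gap: 0.277
gripper_force: 30.0
```

Contact. Release and rise clear.

Call:
{"method": "move_arm", "body": {
  "claw": 100,
  "targets": [
    {"dx":0,"dy":0,"dz":0,"rx":0,"ry":0,"rz":0},
    {"dx":0,"dy":0,"dz":0,"rx":0,"ry":0,"rz":0},
    {"dx":0,"dy":0,"dz":0,"rx":0,"ry":0,"rz":0},
    {"dx":0,"dy":0,"dz":0,"rx":0,"ry":0,"rz":0},
    {"dx":0,"dy":0,"dz":0,"rx":0,"ry":0,"rz":0},
    {"dx":0,"dy":0,"dz":0,"rx":0,"ry":0,"rz":0},
    {"dx":0,"dy":0,"dz":0,"rx":0,"ry":0,"rz":0},
    {"dx":0,"dy":0,"dz":0.2,"rx":0,"ry":0,"rz":0},
    {"dx":0,"dy":0,"dz":0.4,"rx":0,"ry":0,"rz":0},
    {"dx":0,"dy":0,"dz":0.8,"rx":0,"ry":0,"rz":0}
  ]
}}

```text
t: 49.65
tcp_pos: [0.3707, 0.266, 0.0625]
tool_rot: [0.16, 0.987, -0.0, -0.001]
force: [0.2, 0.2, -0.1]
finger_gap: 1.003
gripper_force: 0.0
```

Call:
{"method": "move_arm", "body": {
  "targets": [
    {"dx":0,"dy":0,"dz":1,"rx":0,"ry":0,"rz":0},
    {"dx":0,"dy":0,"dz":1,"rx":0,"ry":0,"rz":0},
    {"dx":0,"dy":0,"dz":1,"rx":0,"ry":0,"rz":0},
    {"dx":0,"dy":0,"dz":1,"rx":0,"ry":0,"rz":0},
    {"dx":-0.5,"dy":1,"dz":1,"rx":0,"ry":0,"rz":0},
    {"dx":-0.5,"dy":1,"dz":0.5,"rx":0,"ry":0,"rz":0},
    {"dx":-0.5,"dy":1,"dz":0,"rx":0,"ry":0,"rz":0},
    {"dx":-0.5,"dy":1,"dz":0,"rx":0,"ry":0,"rz":0},
    {"dx":-0.5,"dy":1,"dz":0,"rx":0,"ry":0,"rz":0},
    {"dx":-0.5,"dy":1,"dz":0,"rx":0,"ry":0,"rz":0}
  ]
}}

```text
t: 50.9
tcp_pos: [0.2954, 0.4167, 0.2004]
tool_rot: [0.16, 0.987, 0.0, 0.0]
force: [0.2, -0.8, 0.1]
finger_gap: 1.002
gripper_force: 0.0
```

Run:
```python
from h import *
s=cams.snapshot("scene");t=cams.snapshot("top");print(sensors.sense()['force'])
for k in('t1','t2'): print(k,blob("top",t,TOP[k],.056,25,185),blob("scene",s,SC[k],.056,25,185))
s=s[100:420,190:520];t=t[150:350,120:480]
v=np.vstack([cv2.resize(t,(500,278)),cv2.resize(s,(330,320))[:, :].repeat(1,0) if 0 else cv2.copyMakeBorder(s,0,0,0,170,cv2.BORDER_CONSTANT)])
cv2.imwrite('pics/end.png',v[:,:,::-1])
```

```text
[ 0.51836245 -0.20090664 -0.41761391]
t1 (598.4, 274.1, 55.8, 56.2) (603.0, 279.4, 56.0, 57.1)
t2 (512.2, -408.4, 39.5, 40.2) (517.2, -402.0, 37.8, 39.6)
```

View pics/end.png

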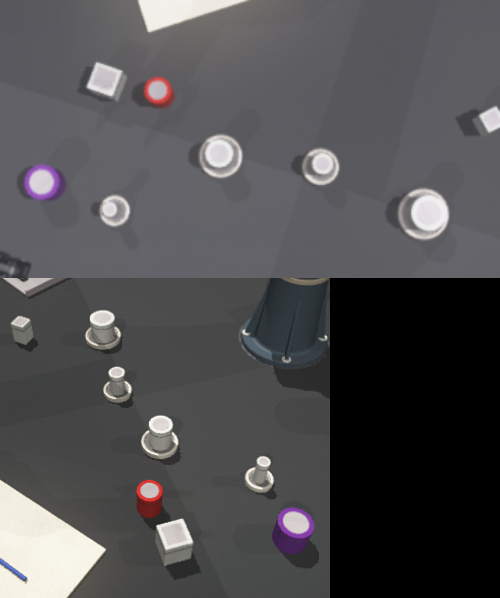

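All four cans stand upright in their dishes and the tins have not moved. I'll check can d's offset numerically before handing in.

Run:
```python
from h import *
t=cams.snapshot("top");s=cams.snapshot("scene")
print(ray('top',[(120+109.5*.72,150+209.5*.72)],.064)*1000,ray('scene',[(190+263,100+462-278)],.064)*1000)
print([blob("scene",s,(453,284),.064,14,h) for h in(150,170,190)],[blob("top",t,(199,301),.064,9,h) for h in(200,215,225)])
```

```text
[[367.30611635 261.5581173   64.        ]] [[375.46959825 268.331112    64.        ]]
[(373.8, 267.3, 25.0, 26.6), (373.6, 267.2, 24.3, 25.3), (373.5, 267.2, 23.5, 24.2)] [(374.3, 259.3, 26.8, 37.7), (374.7, 258.8, 25.0, 37.0), (369.3, 262.5, 19.3, 19.9)]
```

Can d is within about 1.5 mm of dish d's centre in the same view.

```bash
python3 -c "
from station import order
print(order.sign_off())"
```

```text
the job is handed in; nothing more can be done
None
```

All four round cans were set in their matching dishes, widest first, upright and released; cans a, b and d measured within 2 mm of their dish centres and c was checked by eye. The square tins stayed where they were, and the job is handed in (sign-off returned no verdict).

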